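# Gather the wheel nuts in the red corner of a parts tote

### The arm

A 7-joint arm with a two-finger parallel gripper is mounted at the origin on the work surface. World frame = base frame: x ahead of the robot, y to its left, z up, the work surface at z = 0. Lengths are in m, angles in rad, forces in N, time in s.
With the tool pointing down it reaches from about 0.4 to 0.875 m from the base axis. Payload 19.3 kg.
Tool frame: the origin (TCP) lies at the very end of the fingers, on their centre line; the grasp point (between the pads) lies 19 mm behind it; z points along the fingers, y is the line along which they close (so a half turn about z gives the same grasp; the last joint's range is limited). The gripper opens to 85 mm and grips with 20 to 120 N. Pads are 22 mm wide; open, the fingers measure 114 mm over their backs; the gripper's body (76 mm by 85 mm) begins 54 mm behind the grasp point. The pads swing forward as they close: fully open they stand 13 mm farther back than shut.
Start: joints at [-1.254, 0.521, -0.036, 1.599, 0.021, 1.021, -0.113], TCP at [0.236, 0.579, 0.205] pointing down, gripper open.
Joint ranges: [-2.91, 2.91], [-0.3, 2.13], [-1.5, 1.42], [0.17, 2.43], [-1.26, 4.41], [0.16, 1.93], [-2.52, 2.52]. Speed limits (rad/s): [1.89, 1.89, 2.39, 2.39, 3.01, 3.01, 3.01].

### API

Orientations are given as [roll, pitch, yaw] about the fixed x, y, z axes, in that order (R = Rz(yaw) Ry(pitch) Rx(roll)).
In Python, from workcell import bot gives the robot as it stands.
- The arm moves only by the shell command python3 -m crank 'ROWS' [FORCE]. ROWS is a JSON object of lists of equal length, an entry for each row: "travel": the shift along the world's x, y, z in cm, a list of three; "turn": the turn, a rotation vector about the world's x, y, z in degrees, a list of three; "gripper": the closure, from 0 (fully open) to 1 (shut). A call has exactly 5 rows; each row is the pose to reach, as a shift and turn from the pose commanded when the call began; what a row does not reach only later rows make up. A row lasts 1/10 s, in which the tool goes at most 50 mm and 8.59 degrees, less where a joint would pass 70% of its speed; a pose out of reach is approached as far as the arm can. A call with a gripper value outside its range is refused whole. The fingers move at their own pace and stop on an object; FORCE is the grip in N (left out, the last holds). Time passes only in rows, so rows that repeat a pose let the fingers close, or fill a call up. It gives the time, the measured TCP pose, the force, the opening and the grip force at its end, in the units of the state.
- bot.observe(): the state, without advancing time (a new reading comes with each control period).
- bot.grab_frame(name): name is "scene" or "top"; returns a dict with "pixels" (480x640x3 uint8, red, green, blue), "fx", "fy", "cx", "cy" (pixels), "dist" ([k1, k2, p1, p2, k3] as OpenCV has them; the pictures are not rectified), "extrinsics" (4x4, takes a point from world to camera coordinates). Camera axes: x right, y down, z forward; pixel columns grow to the right and rows downward; lengths in m; the calibration is good to about 2 mm. A picture is of the moment at which its call begins. There is no depth.
- bot.job_done(): hands the job in; it is judged then, once.
The state is a dict: "clock": time; "qpos": joint angles; "qd": joint speeds; "joint_efforts": joint torques, N m; "position": TCP position; "tool_rot": TCP orientation; "force": force on the tool from outside, world axes, zero at the start; "moment": the same for the moment, N m; "grip_width": finger opening in m; "finger_force": force on a finger pad.
Only numpy, scipy, OpenCV 4.12 (cv2) and the standard library are available. Lean on these libraries where they do the work, as an engineer would, in place of code of your own. Each camera call takes 0.05 s, during which the arm holds its last target. There are 200 camera calls.

### The job

Pick the blue parts tote up off the bench by its white carrying bar and tip it, red corner lowest, so that all three loose wheel nuts slide together into the red corner. Finish while still holding the tote like that in the gripper, still and tilted, well clear of the bench and of everything on it; spill no nut and leave the other things on the bench where they are.

Things in the scene. Friction and masses are not known exactly. Their poses are not given: they have to be found in the camera images.
- tote: open blue tote, 220 (x) x 160 (y) mm outside, walls 55 high, walls and floor 4 thick; white carrying bar along x over the middle, 16 wide, 24 tall, its centre 125 and top 137 above the underside, a post at each end wall. Loose, 0.35 to 0.5 kg (0.66 at most with nuts): grip the bar hard (90 N) near its middle. Corner at +x +y is red. Any yaw. Origin: centre of underside, z up
- grip (a point): middle of the white carrying bar (125 mm above the tote's underside, on the centre line): where to grip it, fingers closing along the tote's y
- corner_in (a point): the red corner inside: where the two inner wall faces meet the inner floor; at +106, +76, +4 mm from the tote's origin, axes as the tote's
- corner_foot (a point): the red corner outside: lowest outer corner of the tote below the red corner, at +110, +80, 0 mm from the tote's origin
- vise: grey bench vise bolted to the bench, about 310 mm long, 130 to 200 mm wide, 180 mm tall; origin at the centre of its foot
- sprayer: white spray bottle with a red head, 76 mm across, 232 mm tall, loose; origin at the centre of its base
- oil: amber bottle with a red cap, 84 mm across, 190 mm tall, loose; origin at the centre of its base
- tin: red tin, 100 mm across, 110 mm tall, loose; origin at the centre of its base
- wrench: steel wrench, 220 mm long, lying along its x, loose; origin at its underside, about half way along
- screwdriver: orange-handled screwdriver, 200 mm long, lying along its x, loose; origin at its underside, about half way along
- hammer: hammer, 280 mm long, lying along its x, loose; origin at its underside, about half way along
- sockets: black tray of sockets with an upright red lid behind it, about 120 x 200 x 105 mm, 1.4 kg, loose
- nut_1: loose steel wheel nut in the tote, hexagonal, 23 mm across flats, 27 mm across corners, 18 mm tall, 50 g, oily: on the tote's floor it starts to slide at a slope of about 9 to 14 degrees (friction 0.16 to 0.24, on the walls too); origin at the centre of its underside
- nut_2: loose steel wheel nut in the tote, hexagonal, 23 mm across flats, 27 mm across corners, 18 mm tall, 50 g, oily: on the tote's floor it starts to slide at a slope of about 9 to 14 degrees (friction 0.16 to 0.24, on the walls too); origin at the centre of its underside
- nut_3: loose steel wheel nut in the tote, hexagonal, 23 mm across flats, 27 mm across corners, 18 mm tall, 50 g, oily: on the tote's floor it starts to slide at a slope of about 9 to 14 degrees (friction 0.16 to 0.24, on the walls too); origin at the centre of its underside
Things that resemble listed ones, but are neither listed nor needed, are in the scene too. There is more than one size of the tin; the one meant has the size given above.

How it is judged:
By the outcome, as a careful person would: the job done as asked, in the order asked, and still so for the second after the job is handed in, while the arm keeps its last pose, push and grip.
It also fails if it takes over 35 s, if anything falls off the work surface, if the arm or the gripper's body presses on something with over 40 N, if the wrist force passes 120 N, or if a joint passes its speed limit or range.

## Working session

There is one attempt and no reset: what is moved stays moved. The work goes in short steps, Python scripts to look and compute and a shell command to move; the robot and the scene stay as the last step left them, time stands still between calls to the robot, and variables do not carry over. Pictures are saved under pics/ and viewed, at most 10 in all, crops included, and the job is handed in when it is done.

```bash
mkdir -p pics; python3 - <<'E'
from workcell import bot
import cv2,pickle
s=bot.observe();print(s['clock'],s['position'],s['tool_rot'],s['grip_width'])
for n in("scene","top"):
    f=bot.grab_frame(n);pickle.dump(f,open(n+".pkl","wb"));cv2.imwrite(f"pics/{n}0.png",f["pixels"][:,:,::-1]);print(n,f["extrinsics"],f["fx"],f["dist"])
E
```

```text
0.0 [0.2356738  0.578471   0.20481499] [-3.14047008e+00  9.77381591e-05  2.75476443e+00] 0.08550259964743588
scene [[-0.99901236  0.04217025 -0.01399912  0.58688428]
 [ 0.0407813   0.74512623 -0.66567544  0.05820024]
 [-0.01764059 -0.66558889 -0.74611007  1.26997642]
 [ 0.          0.          0.          1.        ]] 497.4607239026461 [-0.08111107  0.          0.          0.          0.        ]
top [[-0.00488627 -0.99982737 -0.01792623  0.00183594]
 [-0.98026799  0.00833168 -0.19749747  0.59074299]
 [ 0.19761273  0.01660748 -0.98013948  1.55249545]
 [ 0.          0.          0.          1.        ]] 620.5615887707323 [-0.18248771  0.          0.          0.          0.        ]
```

View pics/scene0.png

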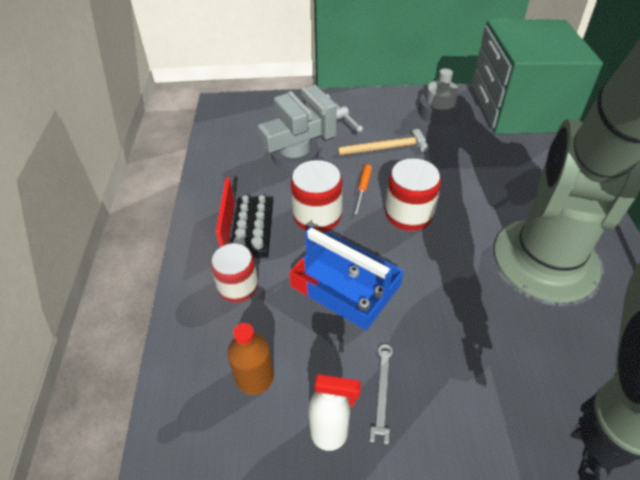

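View pics/top0.png

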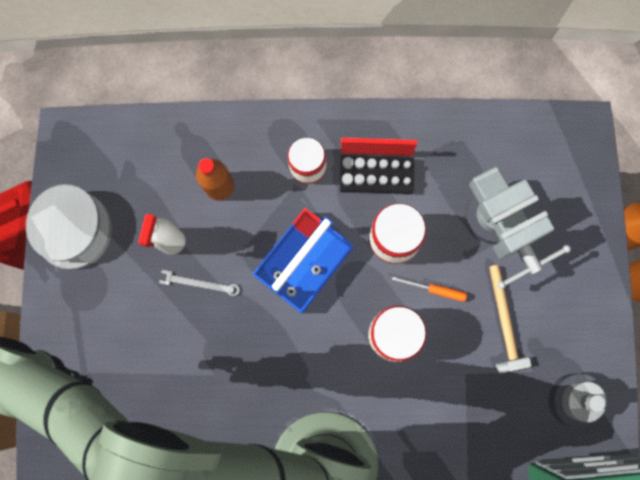

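The tote is the only blue one: bar from about (312,235) to (388,270) in scene and (275,285) to (328,223) in top. The red corner is at (300,275) in scene and (306,222) in top, with three nuts on the robot's side of the bar. I'll enlarge both views.

```bash
python3 - <<'E'
import cv2,pickle,numpy as np
a=pickle.load(open("scene.pkl","rb"))["pixels"][215:335,275:415,::-1];b=pickle.load(open("top.pkl","rb"))["pixels"][200:320,245:365,::-1]
a=cv2.resize(a,None,fx=3,fy=4.2) if 0 else cv2.resize(a,None,fx=3,fy=3,interpolation=2);b=cv2.resize(b,None,fx=3,fy=3,interpolation=2)
cv2.imwrite("pics/crop1.png",np.hstack([a,b]));print(a.shape)
E
```

```text
(360, 420, 3)
```

View pics/crop1.png

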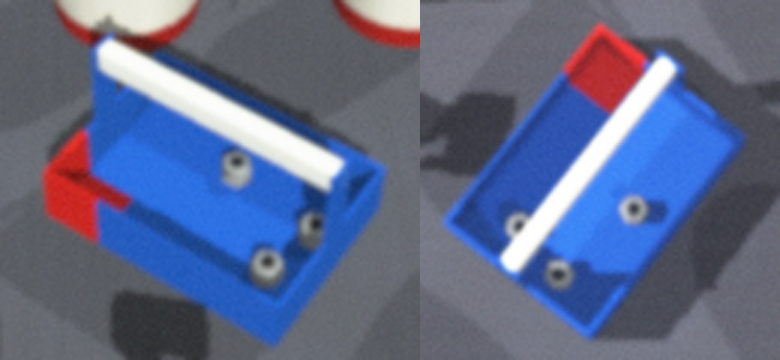

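The red corner touches the wall at the far end of the bar (crop 45,178 and 600,28). I'll fit the pose to rim corners and bar ends in both views.

```bash
cat > h.py <<'E'
import cv2,pickle,numpy as np
from scipy.spatial.transform import Rotation as R
from scipy.optimize import least_squares
def proj(f,P):
    E=f["extrinsics"];K=np.array([[f["fx"],0,f["cx"]],[0,f["fy"],f["cy"]],[0,0,1]])
    return cv2.projectPoints(np.array(P,float),cv2.Rodrigues(E[:3,:3])[0],E[:3,3],K,np.array(f["dist"]))[0][:,0]
def ray(f,uv,z):
    E=f["extrinsics"];K=np.array([[f["fx"],0,f["cx"]],[0,f["fy"],f["cy"]],[0,0,1]])
    p=cv2.undistortPoints(np.array([[uv]],float),K,np.array(f["dist"]))[0,0]
    d=E[:3,:3].T@[*p,1];c=-E[:3,:3].T@E[:3,3];return c+d*(z-c[2])/d[2]
E
python3 - <<'E'
from h import *
s,t=[pickle.load(open(n+".pkl","rb")) for n in("scene","top")]
rim=lambda sx,sy:[.11*sx,.08*sy,.055]
bar=lambda sx:[.11*sx,0,.137]
T=[(rim(1,1),305,209.3),(rim(-1,1),254,273.3),(rim(-1,-1),301.7,312.3),(rim(1,-1),352.7,246),(bar(1),327,221),(bar(-1),275,288)]
S=[(rim(1,1),290,274.3),(rim(-1,1),366.7,316),(rim(-1,-1),403.3,271)]
def tr(p,P):return R.from_euler('z',p[2]).apply(P)+[p[0],p[1],0]
def res(p):return np.concatenate([(proj(f,tr(p,[a[0] for a in L]))-[a[1:] for a in L]).ravel() for f,L in((t,T),(s,S))])
r=least_squares(res,[.6,.05,.9]);p=r.x
print(p,np.degrees(p[2]),r.fun.round(1));print("grip",tr(p,[[0,0,.125]]),"corner",tr(p,[[.106,.076,.004]]))
Ri=R.from_euler('z',-p[2])
for uv in[((519-420)/3+245,226/3+200),((558-420)/3+245,274/3+200),((633-420)/3+245,209/3+200)]:print("nut",Ri.apply(ray(t,uv,.022)-[p[0],p[1],0]).round(3))
for n,uv,z in[("tin small",(307,160),.11),("tinA",(398,233),.15),("tinB",(397,333),.15),("oil",(207,165),.19),("spr",(148,231),.22),("sock",(378,145),.105),("pail",(65,225),.2),("wrench",(236,290),.01),("wr2",(165,278),.01)]:print(n,ray(t,uv,z).round(3))
E
```

```text
[ 0.5258469   0.05381653 -0.66343254] -38.0118843988564 [-0.  -1.1 -1.5  0.7 -0.5 -0.3  0.8 -1.3  1.7 -1.6 -1.5  1.4 -0.3 -2.3
  1.5  1.2  0.5 -0.7]
grip [[0.5258469  0.05381653 0.125     ]] corner [[0.65616519 0.0484182  0.004     ]]
nut [-0.071  0.031  0.022]
nut [-0.083 -0.023  0.022]
nut [ 0.002 -0.039  0.022]
tin small [0.777 0.041 0.11 ]
tinA [ 0.574 -0.184  0.15 ]
tinB [ 0.331 -0.175  0.15 ]
oil [0.741 0.285 0.19 ]
spr [0.57  0.416 0.22 ]
sock [ 0.818 -0.143  0.105]
pail [0.591 0.638 0.2  ]
wrench [0.452 0.234 0.01 ]
wr2 [0.484 0.428 0.01 ]
```

```bash
python3 -m crank '{"travel":[[0,0,5],[1,-2,9],[3,-6,10],[5,-10,10],[7,-13,10]],"turn":[[0,0,0],[0,0,-4],[0,0,-8],[0,0,-12],[0,0,-15.8]],"gripper":[0,0,0,0,0]}' 90
python3 -m crank '{"travel":[[2,-4,0],[4,-8,0],[6,-12,0],[8,-16,0],[10,-19,0]],"turn":[[0,0,0],[0,0,0],[0,0,0],[0,0,0],[0,0,0]],"gripper":[0,0,0,0,0]}'
python3 -m crank '{"travel":[[2,-4,0],[4,-8,0],[6,-12,0],[8,-16,0],[10,-18,0]],"turn":[[0,0,0],[0,0,0],[0,0,0],[0,0,0],[0,0,0]],"gripper":[0,0,0,0,0]}'
```

```text
clock: 0.6
position: [0.3065, 0.4465, 0.3058]
tool_rot: [3.141, 0.0, 2.475]
force: [1.2, 0.3, 0.1]
grip_width: 0.0857
finger_force: 0.0
clock: 1.1
position: [0.4063, 0.2563, 0.3055]
tool_rot: [-3.142, 0.0, 2.478]
force: [1.0, 1.1, 0.6]
grip_width: 0.0855
finger_force: 0.0
clock: 1.6
position: [0.5063, 0.0752, 0.3056]
tool_rot: [-3.141, 0.0, 2.476]
force: [-0.9, 0.6, 0.8]
grip_width: 0.0851
finger_force: 0.0
```

```bash
python3 -m crank '{"travel":[[2,-2.1,-1],[2,-2.1,-4],[2,-2.1,-8],[2,-2.1,-12],[2,-2.1,-13]],"turn":[[0,0,0],[0,0,0],[0,0,0],[0,0,0],[0,0,0]],"gripper":[0,0,0,0,0]}'
python3 - <<'E'
from h import *
from workcell import bot
c=[]
for n,(x,y) in(("scene",(250,170)),("top",(230,170))):
    f=bot.grab_frame(n);c.append(cv2.resize(f["pixels"][y:y+170,x:x+170,::-1],None,fx=2.3,fy=2.3,interpolation=2))
cv2.imwrite("pics/pre.png",np.hstack(c))
E
```

```text
clock: 2.1
position: [0.5237, 0.0575, 0.172]
tool_rot: [-3.137, -0.003, 2.479]
force: [-0.2, 0.3, 0.2]
grip_width: 0.0854
finger_force: 0.0
```

View pics/pre.png

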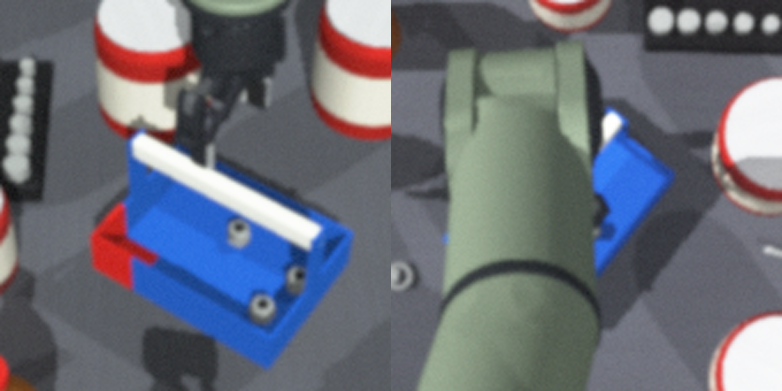

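The bar lies between the fingers (near pad at about crop 210,160, far pad at about 260,100). I'll check that by projection before descending.

```bash
python3 - <<'E'
from h import *
from workcell import bot
s=pickle.load(open("scene.pkl","rb"));o=bot.observe();p=o["position"];M=R.from_euler('xyz',o["tool_rot"])
for y in(-.0427,.0427,0):
  for w in(-.011,.011): print(y,w,((proj(s,[p+M.apply([w,y,-.013])])[0]-[250,170])*2.3).round())
print("bar mid",((proj(s,[[.526,.054,.137]])[0]-[250,170])*2.3).round(),p)
E
```

```text
-0.0427 -0.011 [242. 118.]
-0.0427 0.011 [261. 128.]
0.0427 -0.011 [192. 173.]
0.0427 0.011 [212. 183.]
0 -0.011 [218. 145.]
0 0.011 [237. 155.]
bar mid [225. 182.] [0.52524953 0.05765069 0.17480915]
```

```bash
python3 -m crank '{"travel":[[0,-0.3,-2],[0,-0.3,-4],[0,-0.3,-6],[0,-0.3,-6.8],[0,-0.3,-6.8]],"turn":[[0,0,0],[0,0,0],[0,0,0],[0,0,0],[0,0,0]],"gripper":[0,0,0,0,0.3]}'
python3 -m crank '{"travel":[[0,0,0],[0,0,0],[0,0,0],[0,0,0],[0,0,0]],"turn":[[0,0,0],[0,0,0],[0,0,0],[0,0,0],[0,0,0]],"gripper":[0.5,0.7,1,1,1]}' 90
python3 -m crank '{"travel":[[0,0,0],[0,0,0],[0,0,0],[0,0,0],[0,0,0]],"turn":[[0,0,0],[0,0,0],[0,0,0],[0,0,0],[0,0,0]],"gripper":[1,1,1,1,1]}' 90
```

```text
clock: 2.7
position: [0.5262, 0.0549, 0.1081]
tool_rot: [3.141, 0.0, 2.479]
force: [0.5, 0.4, -0.2]
grip_width: 0.0733
finger_force: 0.0
clock: 3.2
position: [0.5261, 0.0549, 0.1082]
tool_rot: [3.141, 0.0, 2.479]
force: [-3.4, -0.3, 14.3]
grip_width: 0.0117
finger_force: 88.3
clock: 3.7
position: [0.5261, 0.0549, 0.1083]
tool_rot: [3.141, 0.0, 2.479]
force: [-3.4, -0.8, 14.3]
grip_width: 0.0111
finger_force: 88.3
```

```bash
python3 -m crank '{"travel":[[0,0,0.5],[0,0,1.5],[0,0,3],[0,0,4.5],[0,0,6]],"turn":[[0,0,0],[0,0,0],[0,0,0],[0,0,0],[0,0,0]],"gripper":[1,1,1,1,1]}' 90
python3 -m crank '{"travel":[[0,0,1.5],[0,0,3],[0,0,4.5],[0,0,5.5],[0,0,6]],"turn":[[0,0,0],[0,0,0],[0,0,0],[0,0,0],[0,0,0]],"gripper":[1,1,1,1,1]}'
python3 - <<'E'
from h import *
from workcell import bot
f=bot.grab_frame("scene");cv2.imwrite("pics/lift.png",cv2.resize(f["pixels"][100:340,200:440,::-1],None,fx=2,fy=2,interpolation=2))
E
```

```text
clock: 4.2
position: [0.5256, 0.0547, 0.1684]
tool_rot: [-3.141, -0.0, 2.479]
force: [-0.8, 0.3, -4.9]
grip_width: 0.0114
finger_force: 88.3
clock: 4.7
position: [0.5259, 0.0548, 0.2284]
tool_rot: [3.141, 0.001, 2.479]
force: [0.1, -0.1, -5.9]
grip_width: 0.0114
finger_force: 88.3
```

View pics/lift.png

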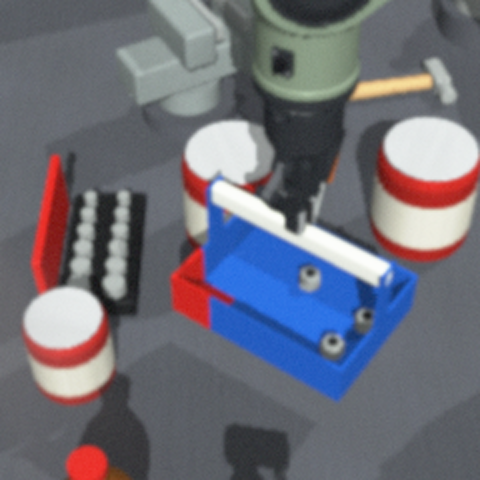

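The tote hangs level, gripped mid-bar at about (300,215), with all three nuts inside. Next I'll lift it above everything on the bench.

```bash
python3 -m crank '{"travel":[[0,0,1.5],[0,0,4],[0,0,6.5],[0,0,8.5],[0,0,10]],"turn":[[0,0,0],[0,0,0],[0,0,0],[0,0,0],[0,0,0]],"gripper":[1,1,1,1,1]}'
python3 -m crank '{"travel":[[0,0,2.5],[0,0,5],[0,0,7.5],[0,0,9],[0,0,10]],"turn":[[0,0,0],[0,0,0],[0,0,0],[0,0,0],[0,0,0]],"gripper":[1,1,1,1,1]}'
python3 -m crank '{"travel":[[0,0,0],[0,0,0],[0,0,0],[0,0,0],[0,0,0]],"turn":[[-0.2,1.5,0],[-0.5,4,0],[-0.8,6.5,0],[-1.1,9,0],[-1.3,11,0]],"gripper":[1,1,1,1,1]}'
```

```text
clock: 5.25
position: [0.5257, 0.0548, 0.3281]
tool_rot: [3.142, 0.0, 2.479]
force: [0.4, 0.3, -6.5]
grip_width: 0.0113
finger_force: 88.7
clock: 5.75
position: [0.5258, 0.0548, 0.4279]
tool_rot: [3.142, 0.0, 2.479]
force: [0.3, -0.6, -5.4]
grip_width: 0.0115
finger_force: 88.7
clock: 6.25
position: [0.5258, 0.055, 0.4264]
tool_rot: [-3.002, -0.139, 2.469]
force: [-0.3, -0.4, -5.0]
grip_width: 0.0114
finger_force: 88.5
```

```bash
for i in 1; do python3 -m crank '{"travel":[[0,0,0],[0,0,0],[0,0,0],[0,0,0],[0,0,0]],"turn":[[-0.2,1.6,0],[-0.4,3.2,0],[-0.6,4.8,0],[-0.8,6.4,0],[-1,8,0]],"gripper":[1,1,1,1,1]}'; done
python3 -m crank '{"travel":[[0,0,0],[0,0,0],[0,0,0],[0,0,0],[0,0,0]],"turn":[[-0.2,1.6,0],[-0.4,3.2,0],[-0.6,4.8,0],[-0.8,6.4,0],[-1,8,0]],"gripper":[1,1,1,1,1]}'
python3 -m crank '{"travel":[[0,0,0],[0,0,0],[0,0,0],[0,0,0],[0,0,0]],"turn":[[-0.2,1.6,0],[-0.4,3.2,0],[-0.6,4.8,0],[-0.8,6.4,0],[-1,8,0]],"gripper":[1,1,1,1,1]}'
python3 -m crank '{"travel":[[0,0,0],[0,0,0],[0,0,0],[0,0,0],[0,0,0]],"turn":[[0,0,0],[0,0,0],[0,0,0],[0,0,0],[0,0,0]],"gripper":[1,1,1,1,1]}'
python3 - <<'E'
from h import *
from workcell import bot
c=[]
for n in("scene","top"):
    f=bot.grab_frame(n);pickle.dump(f,open(n+"2.pkl","wb"))
    p=bot.observe()["position"];u,v=proj(f,[p+[.02,0,-.08]])[0].astype(int)
    u,v=max(u-90,0),max(v-90,0)
    c.append(cv2.resize(f["pixels"][v:v+180,u:u+180,::-1],(396,396),interpolation=2));print(n,u,v)
cv2.imwrite("pics/tilt.png",np.hstack(c));o=bot.observe();print(o["qpos"],np.degrees(R.from_euler('xyz',o["tool_rot"]).as_matrix()[:,2]))
E
```

```text
clock: 6.75
position: [0.5259, 0.0549, 0.4265]
tool_rot: [-2.9, -0.236, 2.45]
force: [-0.4, -0.5, -5.2]
grip_width: 0.0113
finger_force: 88.5
clock: 7.25
position: [0.5232, 0.0548, 0.4208]
tool_rot: [-2.797, -0.325, 2.422]
force: [0.2, -0.2, -7.3]
grip_width: 0.0115
finger_force: 88.6
clock: 7.75
position: [0.5099, 0.06, 0.4246]
tool_rot: [-2.794, -0.319, 2.434]
force: [1.7, -0.0, -6.5]
grip_width: 0.0115
finger_force: 88.6
clock: 8.25
position: [0.5103, 0.0601, 0.4266]
tool_rot: [-2.798, -0.318, 2.435]
force: [0.2, 0.3, -5.9]
grip_width: 0.0113
finger_force: 88.8
scene 258 91
top 202 145
[-1.56821772e-01  4.93996431e-01 -9.54035182e-02  1.17752618e+00
 -1.86168182e-03  1.93249455e+00  6.68307896e-01] [-25.30491308  -3.72624519 -51.26970666]
```

View pics/tilt.png

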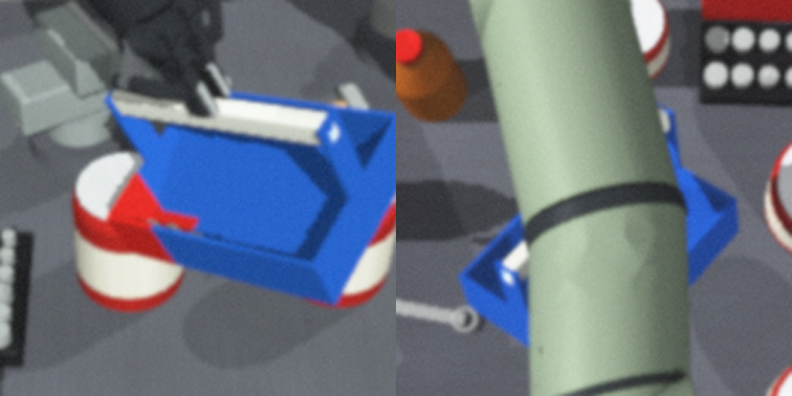

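Joint 6 is at its limit, with the tilt at 26.5°. The nuts have left the open floor and sit behind the red corner, with one peeking out near (160,223). Moving closer and lower should free more tilt.

```bash
python3 -m crank '{"travel":[[-1.2,0.3,-0.4],[-3,0.7,-1],[-5,1.2,-1.7],[-7,1.6,-2.4],[-8,2,-3]],"turn":[[0,0,0],[0,0,0],[0,0,0],[0,0,0],[0,0,0]],"gripper":[1,1,1,1,1]}'
python3 -m crank '{"travel":[[0,0,0],[0,0,0],[0,0,0],[0,0,0],[0,0,0]],"turn":[[0,0,0],[0,0,0],[0,0,0],[0,0,0],[0,0,0]],"gripper":[1,1,1,1,1]}'
python3 - <<'E'
from h import *
from workcell import bot
o=bot.observe();m=R.from_euler('xyz',o["tool_rot"]).as_matrix();print(o["qpos"].round(4) if hasattr(o["qpos"],'round') else o["qpos"],m[:,2],np.degrees(np.arccos(-m[2,2])))
E
```

```text
clock: 8.85
position: [0.4289, 0.0802, 0.3973]
tool_rot: [-2.8, -0.317, 2.436]
force: [0.8, 0.0, -5.9]
grip_width: 0.0115
finger_force: 88.8
clock: 9.35
position: [0.4306, 0.08, 0.3973]
tool_rot: [-2.8, -0.317, 2.435]
force: [-0.5, -0.0, -6.2]
grip_width: 0.0112
finger_force: 88.8
[-0.1863  0.3586 -0.123   1.4566 -0.0315  1.7848  0.6087] [-0.4410288  -0.06446698 -0.89517463] 26.46913133584171
```

```bash
python3 -m crank '{"travel":[[0,0,0],[-0.5,0,-0.3],[-1,0,-0.6],[-1.5,0,-0.9],[-2,0,-1.2]],"turn":[[-0.1,0.8,0],[-0.2,2,0],[-0.4,3.5,0],[-0.5,4.5,0],[-0.6,5.5,0]],"gripper":[1,1,1,1,1]}'
python3 -m crank '{"travel":[[0,0,0],[0,0,0],[0,0,0],[0,0,0],[0,0,0]],"turn":[[0,0,0],[0,0,0],[0,0,0],[0,0,0],[0,0,0]],"gripper":[1,1,1,1,1]}'
cat > chk.py <<'E'
from h import *
from workcell import bot
import sys
o=bot.observe();m=R.from_euler('xyz',o["tool_rot"]).as_matrix();print(np.round(o["qpos"],4),"tilt",np.degrees(np.arccos(-m[2,2])),"slopes x,y",np.degrees(np.arcsin(m[2,0])),np.degrees(np.arcsin(-m[2,1])))
T=np.c_[-m[:,0],m[:,1],-m[:,2]]; g=np.array(o["position"])-.018*m[:,2]; O=g-T@[0,0,.125]
foot=O+T@[.11,.08,0];print("foot",foot,"origin",O)
f=bot.grab_frame("scene");im=f["pixels"][:,:,::-1].copy()
u,v=proj(f,[O])[0].astype(int);u=max(u-110,0);v=max(v-110,0)
c=cv2.resize(im[v:v+220,u:u+220],None,fx=2.7,fy=2.7,interpolation=2)
P=[[.11,.08,.055],[-.11,.08,.055],[-.11,-.08,.055],[.11,-.08,.055],[.106,.076,.004],[.11,.08,0],[.11,0,.137],[-.11,0,.137]]
for q in proj(f,[O+T@p for p in P]):cv2.circle(c,tuple(int(k) for k in (q-[u,v])*2.7),3,(0,255,0),1)
cv2.imwrite(sys.argv[1],c)
E
python3 chk.py pics/t2.png
```

```text
clock: 9.85
position: [0.4098, 0.0801, 0.3849]
tool_rot: [-2.722, -0.384, 2.409]
force: [0.0, -1.2, -6.1]
grip_width: 0.0114
finger_force: 88.8
clock: 10.35
position: [0.4103, 0.0801, 0.3855]
tool_rot: [-2.724, -0.382, 2.41]
force: [-0.1, -0.4, -5.7]
grip_width: 0.0111
finger_force: 88.8
[-0.1874  0.3908 -0.1248  1.4789 -0.0473  1.8246  0.6057] tilt 31.969973033532572 slopes x,y 21.89426707316957 22.079296910733675
foot [0.47006037 0.06654969 0.22361944] origin [0.35424236 0.07224693 0.29470904]
```

View pics/t2.png

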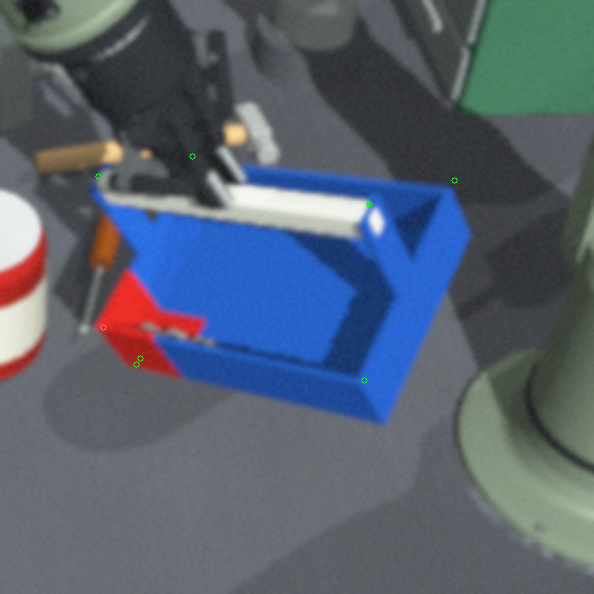

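The overlay matches the tote, so it hasn't slipped. Nut tops show just over the near wall, at about (150,327), (183,335) and (207,343). I'll enlarge that and locate them in the tote frame.

```bash
cat > nut.py <<'E'
exec(open("chk.py").read().split('f=bot')[0])
import sys
f=bot.grab_frame("scene");q=proj(f,[O+T@[.08,.06,.02]])[0];u,v=(q-[40,35]).astype(int)
k=9;c=cv2.resize(f["pixels"][v:v+65,u:u+80,::-1],None,fx=k,fy=k,interpolation=2)
for x in(.106,.079,.052,.025):
  for y in(.076,.049,.022):
    for z,col in((.022,(0,255,0)),):
      r=(proj(f,[O+T@[x,y,z]])[0]-[u,v])*k;cv2.circle(c,tuple(int(i) for i in r),3,col,1)
cv2.imwrite(sys.argv[1],c)
E
python3 nut.py pics/n1.png
```

```text
[-0.1875  0.3909 -0.1248  1.479  -0.0473  1.8246  0.6057] tilt 31.97251118884516 slopes x,y 21.897078644055462 22.079777003153968
foot [0.47003651 0.06657616 0.2235969 ] origin [0.35422165 0.07226701 0.29469213]
```

View pics/n1.png

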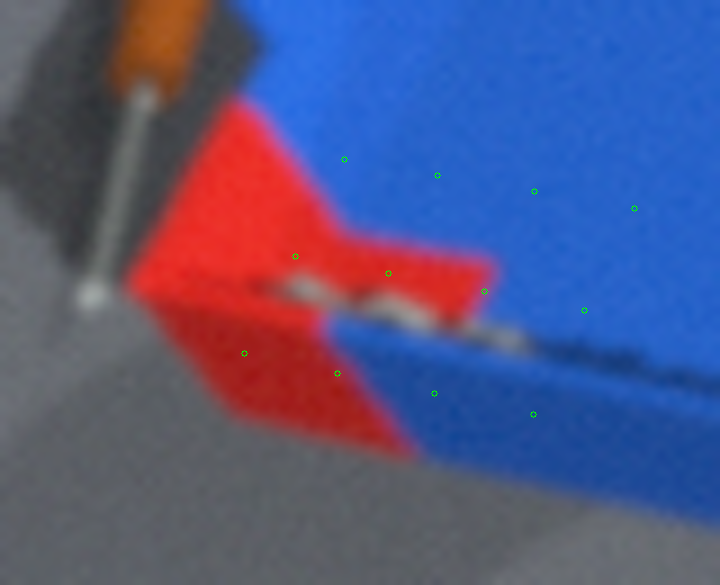

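The nuts lie in a row along the +y wall, at x of about 93, 68 and 42 mm, so the third is just beyond the red patch. A short rock about the tote's x axis (+y wall up, then down again) should let them pack tighter. I'll make a numeric nut-mask check first, to save views.

```bash
cat > mask.py <<'E'
exec(open("chk.py").read().split('f=bot')[0])
f=bot.grab_frame("scene");q=proj(f,[O+T@[.07,.05,.03]])[0];u,v=(q-[30,24]).astype(int)
h=cv2.cvtColor(f["pixels"],cv2.COLOR_RGB2HSV).astype(int)
poly=proj(f,[O+T@p for p in([.11,.08,.055],[-.02,.08,.055],[-.02,-.03,.004],[.106,-.03,.004],[.106,-.03,.05])]).astype(int)
ins=np.zeros(h.shape[:2],np.uint8);cv2.fillPoly(ins,[cv2.convexHull(poly)],1)
ch=np.where(h[...,1]<110,'#',np.where((h[...,0]<15)|(h[...,0]>165),'r','b'));ch[ins==0]='.'
for r in ch[v:v+40,u:u+64]:print(''.join(r))
for x,y in((.093,.063),(.068,.063),(.043,.063),(.093,.038),(.093,.013)):print(x,y,(proj(f,[O+T@[x,y,.022]])[0]-[u,v]).round(1))
E
python3 mask.py
```

```text
[-0.1874  0.3909 -0.1248  1.479  -0.0473  1.8247  0.6057] tilt 31.98209372188612 slopes x,y 21.90020265571806 22.089029974593164
foot [0.46999361 0.06651518 0.22356488] origin [0.3541903  0.07222221 0.29467765]
...................bbbbbbbbbbbbbbbbbbbbbbbbbbbbbbbbbbbbbbbbbbbbb
..................bbbbbbbbbbbbbbbbbbbbbbbbbbbbbbbbbbbbbbbbbbbbbb
..................bbbbbbbbbbbbbbbbbbbbbbbbbbbbbbbbbbbbbbbbbbbbbb
.................bbbbbbbbbbbbbbbbbbbbbbbbbbbbbbbbbbbbbbbbbbbbbbb
................bbbbbbbbbbbbbbbbbbbbbbbbbbbbbbbbbbbbbbbbbbbbbbbb
................bbbbbbbbbbbbbbbbbbbbbbbbbbbbbbbbbbbbbbbbbbbbbbbb
...............bbbbbbbbbbbbbbbbbbbbbbbbbbbbbbbbbbbbbbbbbbbbbbbbb
...............bbbbbbbbbbbbbbbbbbbbbbbbbbbbbbbbbbbbbbbbbbbbbbbbb
..............rbbbbbbbbbbbbbbbbbbbbbbbbbbbbbbbbbbbbbbbbbbbbbbbbb
.............rrrbbbbbbbbbbbbbbbbbbbbbbbbbbbbbbbbbbbbbbbbbbbbbbbb
.............rrrbbbbbbbbbbbbbbbbbbbbbbbbbbbbbbbbbbbbbbbbbbbbbbbb
............rrrrrbbbbbbbbbbbbbbbbbbbbbbbbbbbbbbbbbbbbbbbbbbbbbbb
............rrrrrrbbbbbbbbbbbbbbbbbbbbbbbbbbbbbbbbbbbbbbbbbbbbbb
...........rrrrrrrrbbbbbbbbbbbbbbbbbbbbbbbbb
[... 1128 characters left out ...]
..................rrbbbbbbbbb###########bbbbbbbbbbbbbbbbbbbbbb
.........................bbbbbbbbbb#########bbbbbbbbbbbbbbbbbbb.
..............................bbbbbbbbbbb####bbbbbbbbbbbbbbbbb..
...................................bbbbbbbbbbbbbbbbbbbbbbbbbb...
........................................bbbbbbbbbbbbbbbbbbbb....
............................................bbbbbbbbbbbbbbb.....
.................................................bbbbbbbbb......
......................................................bbb.......
................................................................
0.093 0.063 [20.9 30. ]
0.068 0.063 [30.6 32. ]
0.043 0.063 [40.6 34. ]
0.093 0.038 [26.  19.9]
0.093 0.013 [31. 10.]
```

```bash
python3 -m crank '{"travel":[[0,0,0],[0,0,0],[0,0,0],[0,0,0],[0,0,0]],"turn":[[4.8,-4.3,-2.6],[10.4,-9.3,-5.6],[15.9,-14.3,-8.6],[21.4,-19.2,-11.6],[26.2,-23.6,-14.2]],"gripper":[1,1,1,1,1]}'
python3 -m crank '{"travel":[[0,0,0],[0,0,0],[0,0,0],[0,0,0],[0,0,0]],"turn":[[-4.8,4.3,2.6],[-10.4,9.3,5.6],[-15.9,14.3,8.6],[-21.4,19.2,11.6],[-26.2,23.6,14.2]],"gripper":[1,1,1,1,1]}'
python3 -m crank '{"travel":[[0,0,0],[0,0,0],[0,0,0],[0,0,0],[0,0,0]],"turn":[[0,0,0],[0,0,0],[0,0,0],[0,0,0],[0,0,0]],"gripper":[1,1,1,1,1]}'
python3 mask.py
```

```text
clock: 11.0
position: [0.4103, 0.0794, 0.3859]
tool_rot: [2.89, -0.38, 2.408]
force: [0.0, -0.0, -6.0]
grip_width: 0.0114
finger_force: 88.7
clock: 11.5
position: [0.4107, 0.0804, 0.3857]
tool_rot: [-2.719, -0.381, 2.41]
force: [-0.0, 0.3, -6.6]
grip_width: 0.0113
finger_force: 88.9
clock: 12.0
position: [0.4102, 0.0795, 0.3859]
tool_rot: [-2.726, -0.381, 2.409]
force: [-0.2, 0.1, -5.8]
grip_width: 0.0114
finger_force: 88.9
[-0.1693  0.3902 -0.1487  1.4786 -0.0425  1.8247  0.5975] tilt 31.89146604980161 slopes x,y 21.856545366957366 22.015500287927146
foot [0.47010423 0.06595005 0.22414415] origin [0.35420159 0.07179119 0.29508398]
..................bbbbbbbbbbbbbbbbbbbbbbbbbbbbbbbbbbbbbbbbbbbbbb
..................bbbbbbbbbbbbbbbbbbbbbbbbbbbbbbbbbbbbbbbbbbbbbb
.................bbbbbbbbbbbbbbbbbbbbbbbbbbbbbbbbbbbbbbbbbbbbbbb
.................bbbbbbbbbbbbbbbbbbbbbbbbbbbbbbbbbbbbbbbbbbbbbbb
................bbbbbbbbbbbbbbbbbbbbbbbbbbbbbbbbbbbbbbbbbbbbbbbb
...............bbbbbbbbbbbbbbbbbbbbbbbbbbbbbbbbbbbbbbbbbbbbbbbbb
...............bbbbbbbbbbbbbbbbbbbbbbbbbbbbbbbbbbbbbbbbbbbbbbbbb
.....
[... 1559 characters left out ...]
.....................bbbbbbb###########bbbbbbbbbbbbbbbbbbbb.
..............................bbbbbbbbb#####bbbbbbbbbbbbbbbbbb..
...................................bbbbbbb#bbbbbbbbbbbbbbbbbb...
........................................bbbbbbbbbbbbbbbbbbbb....
............................................bbbbbbbbbbbbbbb.....
.................................................bbbbbbbbb......
......................................................bbb.......
................................................................
................................................................
0.093 0.063 [20.8 29.7]
0.068 0.063 [30.5 31.6]
0.043 0.063 [40.6 33.6]
0.093 0.038 [26.  19.6]
0.093 0.013 [31.   9.6]
```

The nuts barely moved, so I'll repeat the rock a little deeper.

```bash
python3 -m crank '{"travel":[[0,0,0],[0,0,0],[0,0,0],[0,0,0],[0,0,0]],"turn":[[5.8,-5.2,-3.1],[11.6,-10.4,-6.3],[17.4,-15.6,-9.4],[23.2,-20.8,-12.5],[29,-26,-15.7]],"gripper":[1,1,1,1,1]}'
python3 -m crank '{"travel":[[0,0,0],[0,0,0],[0,0,0],[0,0,0],[0,0,0]],"turn":[[0,0,0],[-5.8,5.2,3.1],[-11.6,10.4,6.3],[-17.4,15.6,9.4],[-23.2,20.8,12.5]],"gripper":[1,1,1,1,1]}'
python3 -m crank '{"travel":[[0,0,0],[0,0,0],[0,0,0],[0,0,0],[0,0,0]],"turn":[[-3,2.6,1.6],[-5.8,5.2,3.2],[-5.8,5.2,3.2],[-5.8,5.2,3.2],[-5.8,5.2,3.2]],"gripper":[1,1,1,1,1]}'
python3 mask.py | grep -v '^\.*b*\.*$'
```

```text
clock: 12.55
position: [0.4104, 0.0794, 0.3861]
tool_rot: [2.82, -0.38, 2.408]
force: [-0.4, 0.1, -5.3]
grip_width: 0.0112
finger_force: 88.8
clock: 13.05
position: [0.4111, 0.08, 0.3862]
tool_rot: [-2.865, -0.379, 2.408]
force: [0.3, -1.1, -6.7]
grip_width: 0.0112
finger_force: 89.0
clock: 13.55
position: [0.4104, 0.0797, 0.3858]
tool_rot: [-2.726, -0.381, 2.409]
force: [-0.1, -0.5, -6.3]
grip_width: 0.0111
finger_force: 89.2
[-0.1497  0.3917 -0.1776  1.4774 -0.0361  1.8249  0.5872] tilt 31.866091564736685 slopes x,y 21.82815108143049 22.010971398952044
foot [0.47037547 0.06607605 0.22401563] origin [0.35443845 0.07192023 0.294899  ]
..............rbbbbbbbbbbbbbbbbbbbbbbbbbbbbbbbbbbbbbbbbbbbbbbbbb
.............rrrbbbbbbbbbbbbbbbbbbbbbbbbbbbbbbbbbbbbbbbbbbbbbbbb
.............rrrbbbbbbbbbbbbbbbbbbbbbbbbbbbbbbbbbbbbbbbbbbbbbbbb
............rrrrrbbbbbbbbbbbbbbbbbbbbbbbbbbbbbbbbbbbbbbbbbbbbbbb
............rrrrrrbbbbbbbbbbbbbbbbbbbbbbbbbbbbbbbbbbbbbbbbbbbbbb
...........rrrrrrrrbbbbbbbbbbbbbbbbbbbbbbbbbbbbbbbbbbbbbbbbbbbbb
...........rrrrrrrrbbbbbbbbbbbbbbbbbbbbbbbbbbbbbbbbbbbbbbbbbbbbb
..
[... 587 characters left out ...]
.rrrrrrrrrrrrrrrrrrrrrrrrrrrrrrrrrrrbbbbbbbbbbbbbbbbbbbbbbbb
....rrrrrrrrrrrrrrr##rrrrrrrrrrrrrrrrrrrbbbbbbbbbbbbbbbbbbbbbbbb
....rrrrrrrrrrrrr######rrrrrrrrrrrrrrrrrbbbbbbbbbbbbbbbbbbbbbbbb
...rrrrrrrrrrrrrrr######rr####rrrrrrrrrbbbbbbbbbbbbbbbbbbbbbbbbb
......rrrrrrrrrrrrrrr###########rrrrrrr#bbbbbbbbbbbbbbbbbbbbbbbb
...........rrrrrrrrrrr###########rrrr###bbbbbbbbbbbbbbbbbbbbbbbb
.................rrrrbbbbbbbb############bbbbbbbbbbbbbbbbbbbbbbb
......................bbbbbbbbb###########bbbbbbbbbbbbbbbbbbbbb.
...........................bbbbbbbbbbb#####bbbbbbbbbbbbbbbbbbb..
0.093 0.063 [20.7 29.8]
0.068 0.063 [30.4 31.7]
0.043 0.063 [40.4 33.7]
0.093 0.038 [25.8 19.7]
0.093 0.013 [30.9  9.7]
```

```bash
python3 -m crank '{"travel":[[0,0,0],[0,0,0],[0,0,0],[0,0,0],[0,0,0]],"turn":[[5.8,-5.2,-3.1],[11.6,-10.4,-6.3],[17.4,-15.6,-9.4],[23.2,-20.8,-12.5],[29,-26,-15.7]],"gripper":[1,1,1,1,1]}'
python3 -m crank '{"travel":[[0,0,0],[0,0,0],[0,0,0],[0,0,0],[0,0,0]],"turn":[[4,-3.6,-2.2],[0,0,0],[-5.8,5.2,3.1],[-11.6,10.4,6.3],[-17.4,15.6,9.4]],"gripper":[1,1,1,1,1]}'
python3 -m crank '{"travel":[[0,0,0],[0,0,0],[0,0,0],[0,0,0],[0,0,0]],"turn":[[-5.8,5.2,3.1],[-11.6,10.4,6.3],[-11.6,10.4,6.3],[-11.6,10.4,6.3],[-11.6,10.4,6.3]],"gripper":[1,1,1,1,1]}'
python3 mask.py | grep -v '^\.*b*\.*$'
```

```text
clock: 14.1
position: [0.4105, 0.079, 0.3865]
tool_rot: [2.819, -0.379, 2.407]
force: [-0.4, 0.2, -6.1]
grip_width: 0.0112
finger_force: 89.1
clock: 14.6
position: [0.4106, 0.079, 0.3867]
tool_rot: [-3.013, -0.378, 2.407]
force: [-1.7, -0.1, -7.0]
grip_width: 0.0114
finger_force: 89.0
clock: 15.1
position: [0.4102, 0.0792, 0.386]
tool_rot: [-2.727, -0.381, 2.408]
force: [-0.5, -1.5, -5.5]
grip_width: 0.0114
finger_force: 89.2
[-0.1253  0.3925 -0.2113  1.4767 -0.029   1.8254  0.5758] tilt 31.824502327775754 slopes x,y 21.80906197674312 21.976258609084876
foot [0.47032839 0.06561736 0.22427703] origin [0.35434776 0.07155276 0.29508144]
..............rbbbbbbbbbbbbbbbbbbbbbbbbbbbbbbbbbbbbbbbbbbbbbbbbb
.............rrrbbbbbbbbbbbbbbbbbbbbbbbbbbbbbbbbbbbbbbbbbbbbbbbb
.............rrrrbbbbbbbbbbbbbbbbbbbbbbbbbbbbbbbbbbbbbbbbbbbbbbb
............rrrrrbbbbbbbbbbbbbbbbbbbbbbbbbbbbbbbbbbbbbbbbbbbbbbb
...........rrrrrrrbbbbbbbbbbbbbbbbbbbbbbbbbbbbbbbbbbbbbbbbbbbbbb
...........rrrrrrrrbbbbbbbbbbbbbbbbbbbbbbbbbbbbbbbbbbbbbbbbbbbbb
..........rrrrrrrrrrbbbbbbbbbbbbbbbbbbbbbbbbbbbbbbbbbbbbbbbbbbbb
...
[... 586 characters left out ...]
rrrrrrrrrrrrrrrrrrrrrrrrrrrrrrrrrrrrbbbbbbbbbbbbbbbbbbbbbbbb
....rrrrrrrrrrrrrr####rrrrrrrrrrrrrrrrrrbbbbbbbbbbbbbbbbbbbbbbbb
...rrrrrrrrrrrrrrr####rrrrrrrrrrrrrrrrrbbbbbbbbbbbbbbbbbbbbbbbbb
......rrrrrrrrrrrrr############rrrrrrrrbbbbbbbbbbbbbbbbbbbbbbbbb
...........rrrrrrrrrrr##########rrrrrr##bbbbbbbbbbbbbbbbbbbbbbbb
................rrrrrr##bbb##############bbbbbbbbbbbbbbbbbbbbbbb
....................rbbbbbbbbb############bbbbbbbbbbbbbbbbbbbbbb
.........................bbbbbbbbb########bbbbbbbbbbbbbbbbbbbbb.
..............................bbbbbbbbb####bbbbbbbbbbbbbbbbbbb..
0.093 0.063 [20.7 30.5]
0.068 0.063 [30.4 32.5]
0.043 0.063 [40.4 34.5]
0.093 0.038 [25.9 20.4]
0.093 0.013 [31.  10.5]
```

```bash
python3 -m crank '{"travel":[[0,0,0],[0,0,0],[0,0,0],[0,0,0],[0,0,0]],"turn":[[5.8,-5.2,-3.1],[11.6,-10.4,-6.3],[17.4,-15.6,-9.4],[23.2,-20.8,-12.5],[29,-26,-15.7]],"gripper":[1,1,1,1,1]}'
python3 -m crank '{"travel":[[0,0,0],[0,0,0],[0,0,0],[0,0,0],[0,0,0]],"turn":[[4,-3.6,-2.2],[5.5,-5,-3],[4,-3.6,-2.2],[0,0,0],[-5.8,5.2,3.1]],"gripper":[1,1,1,1,1]}'
python3 -m crank '{"travel":[[0,0,0],[0,0,0],[0,0,0],[0,0,0],[0,0,0]],"turn":[[-5.8,5.2,3.1],[-11.6,10.4,6.3],[-17.4,15.6,9.4],[-23.2,20.8,12.6],[-23.2,20.8,12.6]],"gripper":[1,1,1,1,1]}'
python3 -m crank '{"travel":[[0,0,0],[0,0,0],[0,0,0],[0,0,0],[0,0,0]],"turn":[[0,0,0],[0,0,0],[0,0,0],[0,0,0],[0,0,0]],"gripper":[1,1,1,1,1]}'
python3 mask.py | grep -v '^\.*b*\.*$'
```

```text
clock: 15.65
position: [0.4104, 0.0787, 0.3867]
tool_rot: [2.819, -0.378, 2.406]
force: [0.2, 0.1, -6.0]
grip_width: 0.0111
finger_force: 89.2
clock: 16.15
position: [0.4097, 0.0775, 0.3865]
tool_rot: [2.976, -0.379, 2.403]
force: [-0.1, -0.5, -5.9]
grip_width: 0.011
finger_force: 89.2
clock: 16.65
position: [0.4103, 0.0817, 0.3842]
tool_rot: [-2.719, -0.384, 2.413]
force: [0.1, -0.1, -6.3]
grip_width: 0.0114
finger_force: 89.3
clock: 17.15
position: [0.4102, 0.0797, 0.3857]
tool_rot: [-2.725, -0.381, 2.409]
force: [0.4, 0.2, -5.9]
grip_width: 0.0115
finger_force: 89.3
[-0.1016  0.396  -0.2479  1.4748 -0.0205  1.8272  0.5629] tilt 31.899287926959893 slopes x,y 21.83250803130924 22.049464685563407
foot [0.47012637 0.06606311 0.22395746] origin [0.35422241 0.07186427 0.29489841]
................bbbbbbbbbbbbbb##bbbbbbbbbbbbbbbbbbbbbbbbbbbbbbbb
...............bbbbbbbbbbbb#######bbbbbbbbbbbbbbbbbbbbbbbbbbbbbb
...............bbbbbbbbbbb#########bbbbbbbbbbbbbbbbbbbbbbbbbbbbb
..............rbbbbbbbbbb###########bbbbbbbbbbbbbbbbbbbbbbbbbbbb
.............rrrbbbbbbbbb############bbbbbbbbbbbbbbb
[... 862 characters left out ...]
.rrrrrrrrrrrrrrr#############rbbbbbbbbbbbbbbbbbbbbbbbbbbbbbb
.....rrrrrrrrrrrrrrr############rrrrrrrbbbbbbbbbbbbbbbbbbbbbbbbb
....rrrrrrrrrrrrrrrr############rrrrrrrrbbbbbbbbbbbbbbbbbbbbbbbb
....rrrrrrrrrrrrrrr############rrrrrrrrrbbbbbbbbbbbbbbbbbbbbbbbb
...rrrrrrrrrrrrrrrr############rrrrrrrrrbbbbbbbbbbbbbbbbbbbbbbbb
......rrrrrrrrrrrrrr##########rrrrrrrrrbbbbbbbbbbbbbbbbbbbbbbbbb
...........rrrrrrrrrrr#####rrrrrrrrrrrrbbbbbbbbbbbbbbbbbbbbbbbbb
.................rrrrr##b#bbbbrrrrrrrrrbbbbbbbbbbbbbbbbbbbbbbbbb
......................bbbbbbbbbbbbrrrrbbbbbbbbbbbbbbbbbbbbbbbbb.
0.093 0.063 [20.8 29.8]
0.068 0.063 [30.5 31.7]
0.043 0.063 [40.5 33.7]
0.093 0.038 [25.9 19.7]
0.093 0.013 [31.   9.7]
```

Now they lie in a row along the +x wall, so the in-between amount should give an L. I'll try a medium rock about the tote's y axis (+x end up).

```bash
python3 -m crank '{"travel":[[0,0,0],[0,0,0],[0,0,0],[0,0,0],[0,0,0]],"turn":[[-4.2,-6.55,3.1],[-8.4,-13.1,6.3],[-12.6,-19.7,9.4],[-16.8,-26.2,12.5],[-21,-32.8,15.7]],"gripper":[1,1,1,1,1]}'
python3 -m crank '{"travel":[[0,0,0],[0,0,0],[0,0,0],[0,0,0],[0,0,0]],"turn":[[-3,-4.7,2.2],[-3,-4.7,2.2],[0,0,0],[4.2,6.55,-3.1],[8.4,13.1,-6.3]],"gripper":[1,1,1,1,1]}'
python3 -m crank '{"travel":[[0,0,0],[0,0,0],[0,0,0],[0,0,0],[0,0,0]],"turn":[[4.2,6.55,-3.1],[8.4,13.1,-6.2],[12.6,19.7,-9.4],[12.6,19.7,-9.4],[12.6,19.7,-9.4]],"gripper":[1,1,1,1,1]}'
python3 mask.py | grep -v '^\.*b*\.*$'
```

```text
clock: 17.7
position: [0.4103, 0.0806, 0.386]
tool_rot: [-2.739, 0.301, 2.698]
force: [-0.4, -0.6, -6.5]
grip_width: 0.0111
finger_force: 88.7
clock: 18.2
position: [0.4106, 0.0807, 0.3863]
tool_rot: [-2.759, 0.018, 2.58]
force: [-0.2, 0.4, -5.6]
grip_width: 0.0111
finger_force: 89.1
clock: 18.7
position: [0.411, 0.0794, 0.3848]
tool_rot: [-2.724, -0.382, 2.408]
force: [0.4, 0.2, -5.5]
grip_width: 0.0113
finger_force: 89.2
[-0.1188  0.397  -0.2215  1.4746 -0.0259  1.8263  0.5723] tilt 31.977336740848042 slopes x,y 21.885521152319697 22.097473339128506
foot [0.47072942 0.06565592 0.22296284] origin [0.35492648 0.07155674 0.29406038]
.............rbbbbbbbbbbbbbbbbbbbbbbbbbbbbbbbbbbbbbbbbbbbbbbbbbb
.............rbbbbbbbbbbbbbbbbbbbbbbbbbbbbbbbbbbbbbbbbbbbbbbbbbb
............rrrbbbbbbbbbbbbbbbbbbbbbbbbbbbbbbbbbbbbbbbbbbbbbbbbb
............rrrrbbbbbbbbbbbbbbbbbbbbbbbbbbbbbbbbbbbbbbbbbbbbbbbb
...........rrrrrrbbbbbbbbbbbbbbbbbbbbbbbbbbbbbbbbbbbbbbbbbbbbbbb
..........rrrrrrrbbbbbbbbbbbbbbbbbbbbbbbbbbbbbbbbbbbbbbbbbbbbbbb
..........rrrrrrrrbbbbbbbbbbbbbbbbbbbbbbbbbbbbbbbbbbbbbbbbbbbbbb
.....
[... 649 characters left out ...]
rrrrrrrrrrrrr#############rrrrrrrrbbbbbbbbbbbbbbbbbbbbbbbbbb
...rrrrrrrrrrrrr#############rrrrrrrrrbbbbbbbbbbbbbbbbbbbbbbbbbb
..rrrrrrrrrrrrrrrr###########rrrrrrrrbbbbbbbbbbbbbbbbbbbbbbbbbbb
.....rrrrrrrrrrrrrrr########rrrrrrrrrbbbbbbbbbbbbbbbbbbbbbbbbbbb
..........rrrrrrrrrrb######rrrrrrrrrrbbbbbbbbbbbbbbbbbbbbbbbbbbb
...............rrrrrbbbbbbbbbbrrrrrr##bbbbbbbbbbbbbbbbbbbbbbbbbb
....................bbbbbbbbbbbbbbb########bbbbbbbbbbbbbbbbbbbbb
.........................bbbbbbbbbbbbb#######bbbbbbbbbbbbbbbbbb.
..............................bbbbbbbbbbb####bbbbbbbbbbbbbbbbb..
0.093 0.063 [20.4 30. ]
0.068 0.063 [30.1 31.9]
0.043 0.063 [40.1 33.9]
0.093 0.038 [25.6 19.9]
0.093 0.013 [30.7  9.9]
```

```bash
python3 -m crank '{"travel":[[0,0,0],[0,0,0],[0,0,0],[0,0,0],[0,0,0]],"turn":[[0,0,0],[0,0,0],[0,0,0],[0,0,0],[0,0,0]],"gripper":[1,1,1,1,1]}'
python3 nut.py pics/n2.png
```

```text
clock: 19.25
position: [0.4102, 0.0802, 0.3855]
tool_rot: [-2.724, -0.381, 2.41]
force: [0.9, -0.3, -5.4]
grip_width: 0.0111
finger_force: 89.3
[-0.1208  0.3952 -0.2221  1.4755 -0.0259  1.8268  0.5717] tilt 31.951370625998656 slopes x,y 21.85275341255424 22.09651287045572
foot [0.46998513 0.0665923  0.22366546] origin [0.35413415 0.07226374 0.29470337]
```

View pics/n2.png

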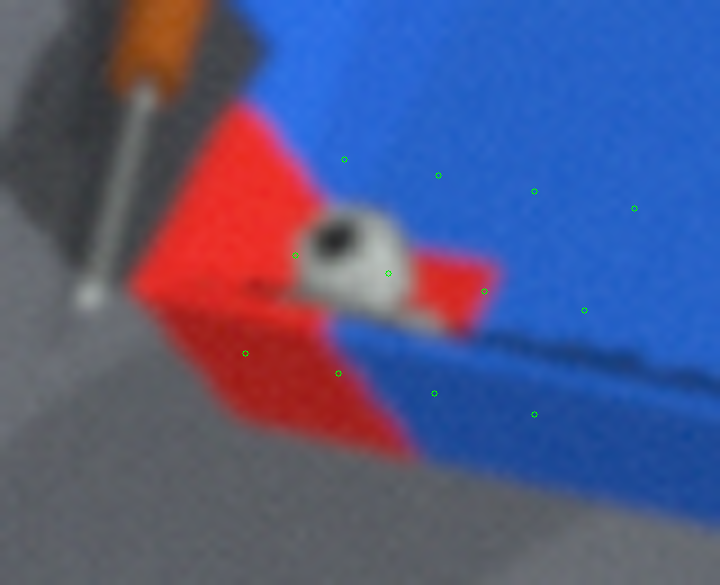

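The nuts are now packed in an L in the red corner: one on the +x wall at (355,255), one on the +y wall at (425,320), and the corner one hidden behind the red wall. The tote is still, tilted 32°, with its lowest point 0.22 m up.

```bash
python3 -m crank '{"travel":[[0,0,0],[0,0,0],[0,0,0],[0,0,0],[0,0,0]],"turn":[[0,0,0],[0,0,0],[0,0,0],[0,0,0],[0,0,0]],"gripper":[1,1,1,1,1]}'
python3 -c "
from workcell import bot
print(bot.job_done())"
```

```text
clock: 19.8
position: [0.4103, 0.0801, 0.3853]
tool_rot: [-2.724, -0.382, 2.41]
force: [0.8, -0.4, -5.3]
grip_width: 0.011
finger_force: 89.3
the job is handed in; nothing more can be done
None
```

I handed the job in at 19.8 s with the tote held still by its bar, tilted 32° with the red corner lowest and about 0.22 m above the bench; two nuts are visible packed into that corner, and the third is hidden behind its wall, so I inferred its place.

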